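Pack the return tote and load the next heat sink

TASK

Get the return tote ready: hook every parts pocket on the bench over the tote's long side nearest the robot, so that each hangs upright inside by its bent lip. Slide the vise jaw well open, then lift out the finished heat sink and stand it upright on the floor of the tote. Stand the next heat sink, waiting on the bench, on the vise bed in its place and slide the jaw up against it so that both jaws hold it; leave the screwdriver where it is.

Things in the scene. Friction and masses are not known exactly. Their poses are not given: they have to be found in the camera images.
- tote: Open grey plastic tote, fixed to the bench, 220 (x) x 300 (y) x 100 mm high outside, walls and floor 6 mm thick, plain square rim. Origin: centre of its underside on the bench; z up, -x towards the robot; its long side nearest the robot is the wall at x = -110 to -104 mm.
- tote_rim (a point): Middle of the top of the tote's long wall nearest the robot (x = -107, y = 0, z = 100 mm in the tote's frame), the rim on which the pockets hang.
- pocket1: Hook-on parts pocket, bare sheet metal 4 mm thick with a heavy 8 mm base, loose, 220 g, absent in some runs: open-topped box 44 (x) x 60 (y) mm, front wall 50 high; back wall (outer face x = -22) 82 high, its top bent out to -x into a lip, with a pull tab above. Origin: centre of its underside; z up, -x the lip's side. Starts upright on the bench at the robot's right, lip roughly towards the robot.
- pocket2: Hook-on parts pocket, bare sheet metal 4 mm thick with a heavy 8 mm base, loose, 220 g, absent in some runs: open-topped box 44 (x) x 60 (y) mm, front wall 50 high; back wall (outer face x = -22) 82 high, its top bent out to -x into a lip, with a pull tab above. Origin: centre of its underside; z up, -x the lip's side. Starts upright on the bench at the robot's right, lip roughly towards the robot.
- pocket3: Hook-on parts pocket, bare sheet metal 4 mm thick with a heavy 8 mm base, loose, 220 g, absent in some runs: open-topped box 44 (x) x 60 (y) mm, front wall 50 high; back wall (outer face x = -22) 82 high, its top bent out to -x into a lip, with a pull tab above. Origin: centre of its underside; z up, -x the lip's side. Starts upright on the bench at the robot's right, lip roughly towards the robot.
- pocket1_lip (a point): Middle of the underside of pocket1's bent lip (pocket frame: x = -31, y = 0, z = 78 mm), which rests on the rim when hung. Slot between back wall and the lip's down-turned leg: x = -22 to -40, 60 wide in y; leg 4 thick (outer face x = -44), reaching down to z = 56; flat top of the lip z = 82.
- pocket2_lip (a point): Middle of the underside of pocket2's bent lip (pocket frame: x = -31, y = 0, z = 78 mm), which rests on the rim when hung. Slot between back wall and the lip's down-turned leg: x = -22 to -40, 60 wide in y; leg 4 thick (outer face x = -44), reaching down to z = 56; flat top of the lip z = 82.
- pocket3_lip (a point): Middle of the underside of pocket3's bent lip (pocket frame: x = -31, y = 0, z = 78 mm), which rests on the rim when hung. Slot between back wall and the lip's down-turned leg: x = -22 to -40, 60 wide in y; leg 4 thick (outer face x = -44), reaching down to z = 56; flat top of the lip z = 82.
- pocket1_tab (a point): Middle of pocket1's flat pull tab (pocket frame: x = -20, y = 0, z = 106 mm): tab 8 thick (x = -24 to -16), 34 wide (y), rising over the back wall from the lip's top (z = 82) to z = 124. Pinch it across x from above.
- pocket2_tab (a point): Middle of pocket2's flat pull tab (pocket frame: x = -20, y = 0, z = 106 mm): tab 8 thick (x = -24 to -16), 34 wide (y), rising over the back wall from the lip's top (z = 82) to z = 124. Pinch it across x from above.
- pocket3_tab (a point): Middle of pocket3's flat pull tab (pocket frame: x = -20, y = 0, z = 106 mm): tab 8 thick (x = -24 to -16), 34 wide (y), rising over the back wall from the lip's top (z = 82) to z = 124. Pinch it across x from above.
- vise: Quick-slide bench vise on the robot's left, fixed to the bench, 190 (x) x 90 (y) mm. Origin: on the bench, at x = 0, y = 0 of its frame; base from x = -110 to 80 mm. Bed 30 mm high. Fixed jaw (80 mm wide in y, top 60 mm above the bench) on the far side, its face at x = +45 mm. The moving jaw slides along x on the near side, towards -x to open.
- vise_jaw (a joint): Position of the moving jaw = gap between the two jaw faces, in m: 0 fully shut, 0.085 fully open, about 0.041 when it holds the heat sink; well open is more than 0.065. Slides with about 3 N of friction and stays where it is left; there is no screw or spring.
- jaw_tab (a point): Grip point in the middle of the moving jaw's upright steel tab, 85 mm above the bench. Tab 12 mm thick (vise x) x 40 wide (y), rising from 60 to 105 mm above the bench at the jaw's rear (-x) end, 55 mm behind the jaw's face. Pinch it across vise x from above, or push it. The moving jaw is 60 long, 80 wide, top 60 mm above the bench.
- vise_seat (a point): Point on the vise bed where the heat sink stands (vise x = 25, y = 0, z = 30 mm).
- heatsink: The finished tower heat sink, loose, about 350 g: upright block 40 (x) x 44 (y) x 85 mm high, copper base and thin aluminium fins. Origin: centre of its underside; z up. At the start it stands on the vise bed (30 mm high) between the jaws (60 mm high), with its x along the vise's x. Can be gripped near its top, across x or y.
- next_sink: The next tower heat sink, loose, same shape and size as the finished one (40 x 44 x 85 mm, about 350 g), told apart by its place: it stands upright on the bench between the robot and the tote, a little to the left. Origin: centre of its underside; z up. In the vise its 40 mm side (x) goes between the jaws.
- driver: Screwdriver lying on the bench, 190 mm long, bystander. Origin: under its middle.
There are look-alikes about, which are no part of the job. Of the things shaped like the vise, the blue one is meant. Leave any red look-alike of the pocket3 alone.

How it is judged (in metres and radians):
On the way, in this order (a step that is already met when the one before it is completed fails the run):
1. the vise jaw is slid well open while the heat sink still stands on the vise bed (value of joint vise_jaw above 0.065 m and horizontal distance between heatsink and vise_seat below 0.025 m and z of heatsink in the frame of vise below 0.036 m and angle between heatsink's own z axis and vertical below 0.15 rad), for 0.2 s.
2. the heat sink is lifted clear of the vise jaws, jaw still well open (height (world z) of heatsink above 0.065 m and value of joint vise_jaw above 0.06 m), for 0.1 s.
3. the heat sink stands upright on the tote's floor (x of heatsink in the frame of tote between -0.1 and 0.1 m and y of heatsink in the frame of tote between -0.135 and 0.135 m and z of heatsink in the frame of tote between 0 and 0.014 m and angle between heatsink's own z axis and vertical below 0.12 rad and linear speed of heatsink below 0.03 m/s), for 0.2 s.
4. the next heat sink stands on the vise bed, held between both jaws (value of joint vise_jaw between 0.036 and 0.0435 m and x of next_sink in the frame of vise between 0.018 and 0.032 m and y of next_sink in the frame of vise between -0.025 and 0.025 m and z of next_sink in the frame of vise between 0.02 and 0.036 m and angle between next_sink's own z axis and vertical below 0.1 rad and linear speed of next_sink below 0.03 m/s), for 0.2 s.
At the end, for the whole second after the job is handed in: Every pocket hangs on the near long wall: lip within 10 mm of rim height, slot within 12 mm of the wall's line and 125 mm of its middle, box inside, tilt < 0.25 rad. Finished sink upright on the tote floor; next one upright on the vise bed, jaw gap 36 to 43.5 mm, within 25 mm of the middle. At rest (all of step 3 and all of step 4 and x of pocket1_lip in the frame of tote between -0.119 and -0.095 m and y of pocket1_lip in the frame of tote between -0.125 and 0.125 m and z of pocket1_lip in the frame of tote between 0.09 and 0.11 m and angle between each of pocket1, pocket2, pocket3's own z axis and vertical below 0.25 rad and x of each of pocket1, pocket2, pocket3 in the frame of tote above -0.107 m and linear speed of each of pocket1, pocket2, pocket3 below 0.03 m/s and x of pocket2_lip in the frame of tote between -0.119 and -0.095 m and y of pocket2_lip in the frame of tote between -0.125 and 0.125 m and z of pocket2_lip in the frame of tote between 0.09 and 0.11 m and x of pocket3_lip in the frame of tote between -0.119 and -0.095 m and y of pocket3_lip in the frame of tote between -0.125 and 0.125 m and z of pocket3_lip in the frame of tote between 0.09 and 0.11 m); the robot touches nothing.
It fails at once if the screwdriver is pushed more than 5 cm away (distance of driver from where it was at the start of the episode above 0.05 m).
Of pocket1, pocket2, pocket3 only 2 to 3 are there at a start; the rules pass over those that are not, and their reading is None.
At some moment in a run one of pocket1, pocket2, pocket3 may be knocked a few centimetres aside while the robot is not near it.
It also fails if it takes over 208 s, if anything falls off the work surface, if the arm or the gripper's body presses on something with over 40 N, if the wrist force passes 120 N, or if a joint passes its speed limit or range.

ROBOT

A 6-joint arm with a two-finger parallel gripper is mounted at the origin on the work surface. World frame = base frame: x ahead of the robot, y to its left, z up, the work surface at z = 0. Lengths are in m, angles in degrees, forces in N, time in s.
With the tool pointing down it reaches from about 0.35 to 0.875 m from the base axis. Payload 4.2 kg.
Tool frame: the origin (TCP) lies at the very end of the fingers, on their centre line; the grasp point (between the pads) lies 19 mm behind it (robot.grip_depth is the distance from the TCP to the grasp point, in m); y points along the fingers, x is the direction in which the jaws open and shut, and the axes are right-handed (so a half turn about y gives the same grasp; the last joint's range is limited). The gripper opens to 85 mm and grips with 20 to 120 N. Pads are 22 mm wide; open, the fingers measure 114 mm over their backs; the gripper's body (76 mm by 85 mm) begins 54 mm behind the grasp point. The pads swing forward as they close: fully open they stand 13 mm farther back than shut.
Start: joints at [-58.866, 22.042, 0.453, 0, -68.411, -14.817], TCP at [0.176, -0.6, 0.231] pointing down, gripper open.
Joint ranges: [-179.83, 179.83], [-69.29, 118.12], [-61.27, 80.66], [-181.25, 117.63], [-171.15, -9.14], [-177.46, 177.46]. Speed limits (degrees/s): [159.86, 159.86, 180, 180, 180, 180].

INTERFACE

Orientations are given as a 3x3 rotation matrix whose columns are the frame's x, y, z axes.
In Python, from station import robot gives the robot as it stands. The module is installed in compiled form; this text tells all that it offers. Calls block until the motion is done:
- robot.move_ptp(position, orientation): joint-space move of the TCP to a pose.
- robot.movel(position, frame=None, speed=0.15, stop_force=None): straight line of the TCP; frame=None keeps the orientation; speed is the mean speed in m/s. With stop_force (N) it stops when the force on the tool has changed by that much, and returns True; else False.
- robot.goto_joints(angles): joint-space move.
- robot.gripper_to(opening, squeeze=None): opening from 0.0 (shut) to 1.0 (fully open); squeeze is the grip in N (None keeps the last); returns when the fingers have stopped.
- robot.pause(seconds).
- robot.inverse_kinematics(position, orientation): joint angles nearest the present ones, or None.
- robot.read_camera(name): name is "side" or "top"; returns a dict with "pixels" (384x512x3 uint8, red, green, blue), "depth" (384x512 float32, m along the optical axis (not along the pixel's ray), 0 where there is no reading), "fx", "fy", "cx", "cy" (pixels), "R" (3x3) and "t" (3): a world point X has camera coordinates R X + t. Camera axes: x right, y down, z forward; pixel columns grow to the right and rows downward; lengths in m; the calibration is good to about 2 mm. A picture is of the moment at which its call begins.
A pose or a line that the arm cannot do raises robot.IKError and nothing moves.
- robot.sign_off(): hands the job in, once; it reports no verdict.
Trained networks look in the newest picture that a camera, given by its name, has taken for a name from the list of things; names that differ only in an ending like _2 or _b are one class to them, and where a whole thing is asked for, a point or a joint stands for the part that bears it (a point fixed in the world has none). Each returns a list of dicts, best first, with "conf" (0 to 1); they miss things now and then, are a little off and sometimes report something else, mostly with a low value. They report only what shows in the picture. A call takes as long as a camera call. They do not tell look-alikes from the thing itself.
- robot.masks_of(thing, camera): "region" (384x512 bool, what is visible of it) and "point" ([column, row] in pixels, amid what is visible of it).
Readings, each from a call of its own:
- robot.get_clock(): time.
- robot.get_joint_pos(): joint angles.
- robot.get_qvel(): joint speeds.
- robot.get_tau(): joint torques, N m.
- robot.get_tool_pos(): TCP position.
- robot.get_tool_rot(): TCP orientation.
- robot.get_wrist_force(): force on the tool from outside, world axes, zero at the start.
- robot.get_moment(): the same for the moment, N m.
- robot.get_opening(): opening from 0.0 (shut) to 1.0 (fully open).
Only numpy, scipy, OpenCV 4.12 (cv2) and the standard library are available. Lean on these libraries where they do the work, as an engineer would, in place of code of your own. Each camera call takes 0.05 s, during which the arm holds its last target. There are 200 camera calls.

## Working session

There is one attempt and no reset: what is moved stays moved. The work goes in short steps, each a Python script; the robot and the scene stay as the last script left them, time stands still between calls to the robot, and variables do not carry over. Pictures are saved under pics/ and viewed, about 12 in all and at most 16, crops included, and the job is handed in when it is done.

```bash
mkdir -p pics
cat > h.py <<'E'
import numpy as np, cv2
from station import robot
def cam(n):
    c=robot.read_camera(n); return c
def save(c,name,box=None,s=1):
    im=c["pixels"][...,::-1].copy()
    if box: im=im[box[1]:box[3],box[0]:box[2]]
    if s!=1: im=cv2.resize(im,None,fx=s,fy=s,interpolation=cv2.INTER_CUBIC)
    cv2.imwrite("pics/"+name,im)
def cloud(c):
    d=c["depth"]; v,u=np.mgrid[:384,:512]
    P=np.stack([(u-c["cx"])/c["fx"]*d,(v-c["cy"])/c["fy"]*d,d],-1)
    X=(P-c["t"])@c["R"]; X[d==0]=np.nan
    return X
E
python3 - <<'E'
from h import *
for n in ("top","side"):
    c=cam(n); save(c,n+"0.png",s=1.5); np.savez(n+"0.npz",**c)
    print(n,c["R"].round(3).tolist(),c["t"].round(3).tolist(),c["fx"])
    X=cloud(c)
    for t in ("tote","pocket1","vise","jaw_tab","heatsink","driver","pocket1_tab"):
        for m in robot.masks_of(t,n):
            p=X[m["region"]]; p=p[~np.isnan(p[:,0])]
            if len(p)==0: continue
            z=p[:,2]; tp=p[z>np.percentile(z,98)-.004]
            print(t,round(m["conf"],2),np.round(m["point"]).tolist(),len(p),"mean",p.mean(0).round(3),"top",tp.mean(0).round(3),"col",c["pixels"][m["region"]].mean(0).round())
print(robot.get_clock())
E
```

```text
top [[-0.021, -1.0, -0.0], [-0.977, 0.021, -0.211], [0.211, -0.004, -0.977]] [-0.012, 0.515, 1.106] 408.9822319156427
tote 0.9 [234.0, 152.0] 8785 mean [0.627 0.018 0.027] top [0.608 0.014 0.1  ] col [102. 100.  99.]
pocket1 0.88 [317.0, 135.0] 490 mean [ 0.664 -0.21   0.068] top [ 0.661 -0.214  0.123] col [133.  28.  25.]
pocket1 0.87 [400.0, 186.0] 556 mean [ 0.517 -0.428  0.065] top [ 0.51  -0.429  0.124] col [140. 140. 136.]
pocket1 0.83 [355.0, 163.0] 579 mean [ 0.58  -0.311  0.056] top [ 0.571 -0.316  0.124] col [156. 156. 150.]
pocket1 0.69 [344.0, 220.0] 563 mean [ 0.411 -0.274  0.053] top [ 0.401 -0.277  0.124] col [167. 168. 166.]
vise 0.74 [348.0, 222.0] 571 mean [ 0.41  -0.274  0.052] top [ 0.401 -0.278  0.124] col [165. 166. 164.]
vise 0.69 [132.0, 189.0] 2120 mean [0.518 0.328 0.037] top [0.502 0.339 0.105] col [ 66.  89. 122.]
vise 0.56 [123.0, 273.0] 2734 mean [0.283 0.341 0.037] top [0.286 0.348 0.105] col [177.  39.  35.]
jaw_tab 0.96 [121.0, 260.0] 689 mean [0.309 0.34  0.064] top [0.286 0.348 0.105] col [170.  37.  35.]
jaw_tab 0.61 [127.0, 188.0] 687 mean [0.518 
[... 1681 characters left out ...]
328 mean [0.506 0.352 0.037] top [0.494 0.34  0.105] col [46. 64. 88.]
vise 0.57 [290.0, 164.0] 363 mean [ 0.578 -0.306  0.047] top [ 0.564 -0.308  0.118] col [102. 101.  95.]
jaw_tab 0.85 [155.0, 266.0] 832 mean [0.506 0.345 0.063] top [0.494 0.339 0.105] col [32. 49. 73.]
jaw_tab 0.72 [206.0, 315.0] 1057 mean [0.299 0.352 0.065] top [0.284 0.348 0.105] col [107.  22.  21.]
heatsink 0.97 [147.0, 247.0] 508 mean [0.563 0.336 0.095] top [0.57  0.332 0.115] col [123. 119. 110.]
driver 0.78 [292.0, 210.0] 239 mean [ 0.413 -0.114  0.017] top [ 0.415 -0.133  0.025] col [139.  48.  42.]
pocket1_tab 0.96 [323.0, 156.0] 455 mean [ 0.516 -0.428  0.052] top [ 0.507 -0.429  0.123] col [98. 97. 91.]
0.8
```

View pics/top0.png

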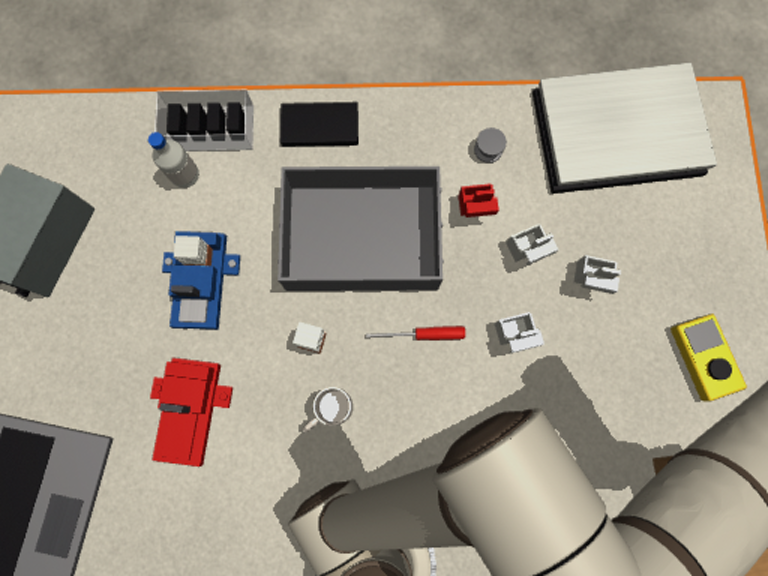

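View pics/side0.png

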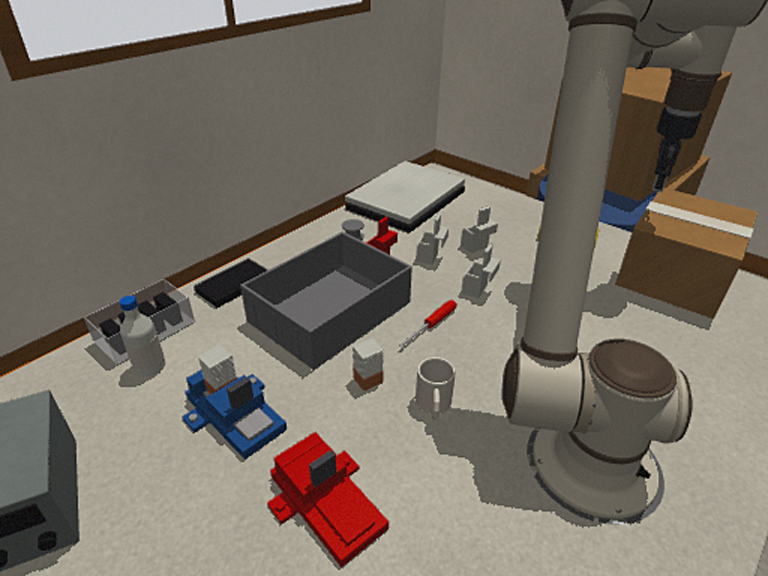

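```bash
cat >> h.py <<'E'
def rect(p):
    """centre, long-axis yaw (deg, in (-90,90]), sizes (long,short) of xy points"""
    (cx,cy),(w,h),a=cv2.minAreaRect((p[:,:2]*1000).astype(np.float32))
    if w<h: w,h,a=h,w,a+90
    return np.round([cx/1000,cy/1000],4),round((a+90)%180-90,1),(round(w,1),round(h,1))
def near(X,c,r,z0,z1):
    X=X.reshape(-1,3); k=(np.hypot(X[:,0]-c[0],X[:,1]-c[1])<r)&(X[:,2]>z0)&(X[:,2]<z1)
    return X[k]
E
python3 - <<'E'
from h import *
A={n:dict(np.load(n+"0.npz")) for n in ("top","side")}
C={n:cloud(A[n]) for n in A}
def show(l,c,r,z0,z1):
    for n in C:
        p=near(C[n],c,r,z0,z1)
        if len(p)>5: print(l,n,len(p),*rect(p),p.mean(0).round(4))
for i,c in enumerate([(.51,-.429),(.571,-.316),(.401,-.277),(.661,-.214)]):
    show(f"P{i} tab",c,.05,.112,.13); show(f"P{i} lip",c,.06,.078,.088)
show("jawtab",(.496,.339),.05,.095,.11)
show("jaw",(.52,.339),.1,.055,.064)
show("sink",(.57,.33),.05,.105,.12)
u=C["top"][225,205]; print(u)
show("next",u,.05,.075,.09)
show("toterim",(.61,.018),.2,.094,.105)
show("mug",(.25,-.0),.0,.0,.0)
for n in C:
    p=near(C[n],(.61,.018),.2,.094,.105); q=p[np.abs(p[:,0]-.503)<.03]
    k=np.polyfit(q[:,1],q[:,0],1); print("nearwall",n,k,len(q),np.percentile(p[:,:2],[1,99],axis=0))
m=robot.read_camera("top"); 
a=cv2.resize(A["top"]["pixels"][120:250,290:430],None,fx=2.8,fy=2.8)
b=cv2.resize(A["top"]["pixels"][140:270,90:230],None,fx=2.8,fy=2.8)
cv2.imwrite("pics/crop0.png",np.hstack([b,a])[...,::-1])
E
```

```text
P0 tab top 55 [ 0.509  -0.4314] 80.0 (34.8, 8.8) [ 0.5088 -0.4298  0.1222]
P0 tab side 30 [ 0.508 -0.432] 71.6 (35.8, 11.1) [ 0.507  -0.4296  0.1204]
P0 lip top 183 [ 0.4984 -0.4284] 73.4 (61.9, 27.3) [ 0.4978 -0.4282  0.0821]
P0 lip side 74 [ 0.4967 -0.4303] 75.2 (62.4, 29.1) [ 0.497  -0.4282  0.0825]
P1 tab top 47 [ 0.5713 -0.3159] -68.2 (34.1, 7.9) [ 0.5707 -0.3153  0.1221]
P1 tab side 21 [ 0.5694 -0.3163] -68.0 (34.2, 7.0) [ 0.5679 -0.3148  0.1214]
P1 lip top 171 [ 0.5612 -0.3204] -68.4 (60.2, 26.5) [ 0.5597 -0.3194  0.0823]
P1 lip side 62 [ 0.5603 -0.3202] -66.3 (63.3, 27.3) [ 0.5573 -0.3191  0.0824]
P2 tab top 43 [ 0.4015 -0.2776] -76.5 (34.2, 8.0) [ 0.4012 -0.2772  0.1236]
P2 tab side 25 [ 0.4001 -0.2787] -76.5 (33.4, 8.0) [ 0.398  -0.2744  0.1212]
P2 lip top 177 [ 0.3905 -0.2806] -78.3 (61.1, 25.5) [ 0.3888 -0.2795  0.0822]
P2 lip side 79 [ 0.3896 -0.2816] -77.1 (62.1, 26.6) [ 0.3875 -0.2792  0.0826]
P3 tab top 50 [ 0.662 -0.214] -84.2 (33.5, 9.4) [ 0.6609 -0.2143  0.1212]
P3 tab side 28 [ 0.6609 -0.2161] -84.8 (34.7, 12.3) [ 0.6591 -0.2145  0.1206]
P3 lip top 171 [ 0.6503 -0
[... 375 characters left out ...]
.2 (128.6, 79.2) [0.5365 0.3492 0.0598]
sink top 252 [0.5717 0.3319] 86.7 (46.4, 40.7) [0.5716 0.3307 0.1145]
sink side 239 [0.5706 0.3303] 86.5 (44.4, 43.2) [0.5681 0.3318 0.1141]
[0.40434718 0.11364254 0.08552287]
next top 245 [0.4091 0.1151] 73.5 (43.9, 39.5) [0.4088 0.1146 0.0845]
next side 205 [0.4087 0.114 ] 73.4 (45.8, 43.3) [0.4064 0.1166 0.0841]
toterim top 918 [0.6167 0.0161] 89.0 (300.7, 222.0) [0.6176 0.0149 0.0994]
toterim side 708 [0.6161 0.0134] 89.2 (304.2, 226.6) [0.6054 0.0257 0.0988]
nearwall top [0.01471636 0.5106741 ] 313 [[ 0.50494398 -0.1342205 ]
 [ 0.7278103   0.16586088]]
nearwall side [0.01131252 0.50923932] 268 [[ 0.50331075 -0.13695754]
 [ 0.72760634  0.16610754]]
```

View pics/crop0.png

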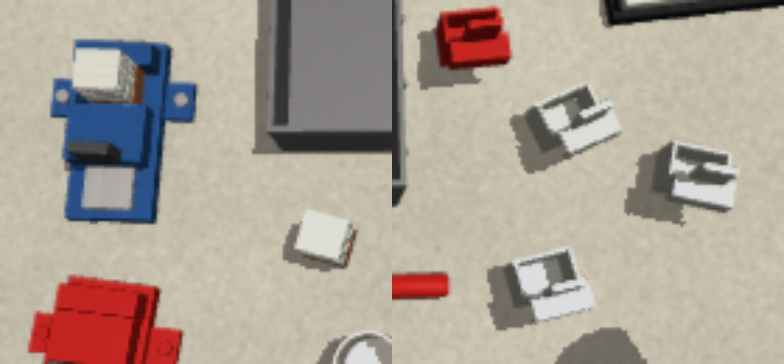

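```bash
cat >> h.py <<'E'
from math import radians,cos,sin
def rot(a):
    c,s=cos(radians(a)),sin(radians(a)); return np.array([[c,0,-s],[s,0,c],[0,-1,0.]])
def off(base,yaw,x,y):
    c,s=cos(radians(yaw)),sin(radians(yaw)); return np.array([base[0]+c*x-s*y,base[1]+s*x+c*y])
TOTE=((.6166,.0150),-.9); VISE=((.5455,.3362),-3.)
def best(p,a):
    q0=np.array(robot.get_joint_pos()); o=[]
    for b in (a,a+180):
        q=robot.inverse_kinematics(p,rot(b))
        if q is not None: o.append((np.abs(np.array(q)-q0).max(),b))
    return min(o)[1]
def up(z):
    p=np.array(robot.get_tool_pos()); p[2]=z; robot.movel(p,speed=.2)
def over(xy,a,z=.27):
    p=[*xy,z]; b=best(p,a); robot.move_ptp(p,rot(b)); return b
def down(xy,z,speed=.12,sf=None):
    return robot.movel([*xy,z],speed=speed,stop_force=sf)
def pts(c,r,z0,z1):
    P=[near(cloud(cam(n)),c,r,z0,z1) for n in ("top","side")]; return P
def fit(P,n=8):
    R=[rect(p) for p in P if len(p)>n]; 
    ys=[(r[1]%180)-90 for r in R]
    return np.mean([r[0] for r in R],0),float(np.mean(ys)),[len(p) for p in P],[r[2] for r in R],np.round(ys,1)
def pocket(c,r=.06):
    X=[cloud(cam(n)) for n in ("top","side")]
    t=fit([near(x,c,r,.112,.13) for x in X]); l=fit([near(x,t[0],.055,.078,.088) for x in X],15)
    print("tab",t,"lip",l); return t[0],l[1]
def hang(c,y):
    xy,yaw=pocket(c)
    over(xy,yaw,.2); robot.gripper_to(.6,40); down(xy,.092); robot.gripper_to(0,40)
    print("grip",robot.get_opening()); up(.27)
    t=off(*TOTE,-.096-.002,y); over(t,TOTE[1],.27)
    print("hit",down(t,.150,.12,12)); s=down(t,.112,.04,8); print("stop",s,robot.get_tool_pos(),robot.get_wrist_force())
    robot.gripper_to(.5); up(.27); print("clock",robot.get_clock())
E
python3 - <<'E'
from h import *
hang((.509,-.4314),-.08)
c=cam("top"); save(c,"t1.png",(180,80,440,260),3)
pocket(off(*TOTE,-.096,-.08))
E
```

```text
tab (array([ 0.5082, -0.4321]), -14.400000000000006, [54, 29], [(34.4, 9.0), (34.1, 9.0)], array([-16.4, -12.4])) lip (array([ 0.49765, -0.4294 ]), -14.850000000000001, [188, 70], [(60.2, 26.6), (63.6, 30.5)], array([-14.8, -14.9]))
grip 0.08773260963802129
hit False
stop True [ 0.5170974  -0.06356791  0.11456439] [-0.10821932 -0.82152816  4.17417265]
clock 10.0667
tab (array([ 0.5143, -0.0619]), -13.799999999999997, [8, 45], [(32.4, 8.4)], array([-13.8])) lip (array([ 0.5119, -0.0625]), -18.5, [50, 56], [(104.3, 60.5), (93.3, 52.7)], array([ -7.5, -29.5]))
```

View pics/t1.png

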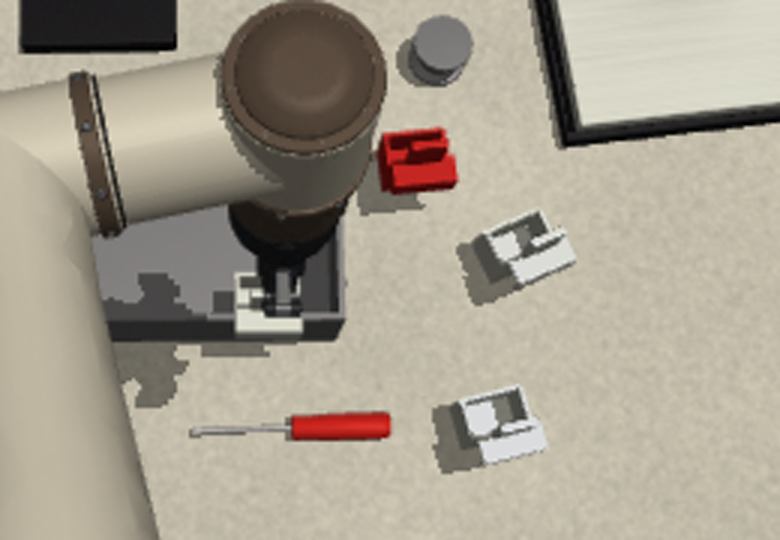

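The crop shows the first pocket over the near wall at crop pixel (268,305), with the driver undisturbed. I'll hang the other two the same way.

Run:
```python
from h import *
hang((.5705,-.316),0.0)
hang((.401,-.278),.08)
robot.gripper_to(.45)
over((.40,.26),0,.25)
c=cam("top"); save(c,"t2.png",(140,80,440,280),2.6)
for y in (-.08,0,.08): pocket(off(*TOTE,-.096,y),.035)
print(robot.get_clock())
```

```text
tab (array([ 0.57025, -0.31505]), 22.85, [45, 21], [(35.4, 8.1), (32.9, 8.7)], array([21.4, 24.3])) lip (array([ 0.56085, -0.32225]), 20.35, [169, 61], [(60.8, 26.8), (66.2, 25.9)], array([21.4, 19.3]))
grip 0.0830233701768323
hit False
stop True [0.51825876 0.01644974 0.1145619 ] [-1.59645787  0.44107934  4.23842477]
clock 18.775
tab (array([ 0.4001 , -0.27705]), 13.799999999999997, [45, 24], [(34.3, 7.8), (32.7, 8.0)], array([14.3, 13.3])) lip (array([ 0.38945, -0.2816 ]), 10.600000000000001, [180, 80], [(60.6, 26.1), (64.2, 26.8)], array([11.4,  9.8]))
grip 0.08400690319125763
hit False
stop True [0.51958031 0.09637574 0.11452921] [-0.98214623 -0.66001484  4.92161071]
clock 27.7083
tab (array([ 0.51625, -0.06195]), -5.5, [24, 42], [(33.5, 6.5), (32.9, 11.8)], array([-11.8,   0.8])) lip (array([ 0.50995, -0.0643 ]), -1.0499999999999972, [66, 41], [(102.2, 61.4), (100.3, 15.4)], array([-1. , -1.1]))
tab (array([0.5153 , 0.01465]), -7.600000000000001, [22, 49], [(30.0, 1.6), (35.1, 9.1)], array([ -1.8, -13.4])) lip (array([0.51515, 0.0125 ]), -10.5, [47, 53], [(102.9, 61.4), (92.9, 55.7)], array([ -1.4, -19.6]))
tab (array([0.51635, 0.09395]), -1.3000000000000043, [27, 34], [(33.2, 4.4), (33.5, 7.9)], array([ 5.3, -7.9])) lip (array([0.51235, 0.0949 ]), -1.6499999999999986, [56, 68], [(105.4, 58.9), (106.3, 17.7)], array([-1.3, -2. ]))
29.1083
```

View pics/t2.png

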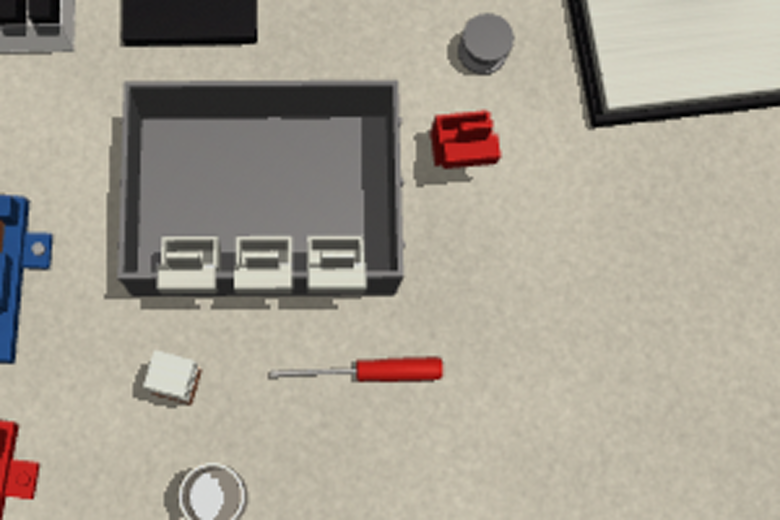

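All three pockets hang on the near wall, at crop pixels (188,262), (263,262) and (337,262), and the red one hasn't moved. The vise jaw is next.

Run:
```python
from h import *
yaw=VISE[1]
P=pts((.495,.339),.04,.095,.11); t=fit(P); print(t); xy=t[0]+[0.0008,0]
over(xy,yaw,.2); robot.gripper_to(.45,40); down(xy,.074,.1); robot.gripper_to(0,40); print(robot.get_opening())
g=off(xy,yaw,-.039,0); print(down(g,.074,.05),robot.get_tool_pos(),robot.get_wrist_force())
robot.pause(.3); robot.gripper_to(.45); up(.25)
over((.40,.20),yaw,.28)
t=fit(pts(g,.04,.095,.11)); print("tab now",t)
s=fit(pts((.571,.331),.045,.107,.12)); print("sink",s)
c=cam("top"); save(c,"t3.png",(60,120,260,270),3.5); print(robot.get_clock())
```

```text
(array([0.4955, 0.339 ]), -2.9000000000000057, [0, 100], [(38.9, 15.8)], array([-2.9]))
0.1335697406948772
False [0.45630862 0.34139835 0.07460391] [-0.24654081 -1.16322626  6.89905047]
tab now (array([0.4547, 0.3412]), -0.7999999999999972, [0, 109], [(40.3, 13.5)], array([-0.8]))
sink (array([0.57185, 0.3306 ]), -2.3000000000000043, [155, 226], [(44.5, 39.8), (44.7, 41.7)], array([-1.4, -3.2]))
35.3417
```

View pics/t3.png

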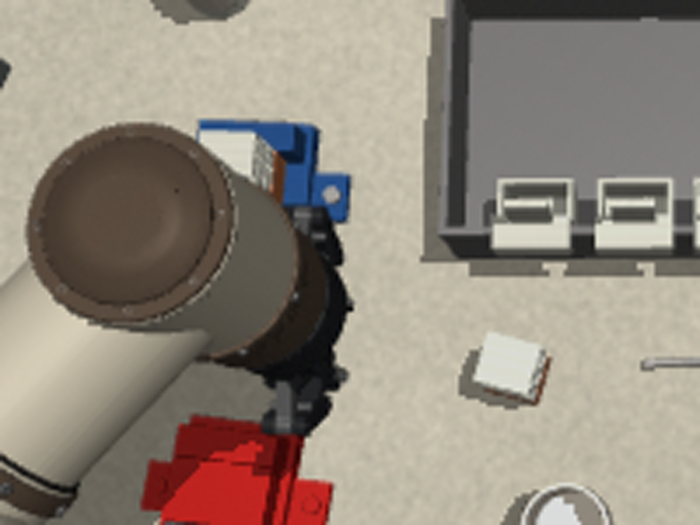

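The jaw is open and the sink still stands upright at about crop pixel (230,150). I'll move it to the tote.

Run:
```python
from h import *
xy=np.array([.5717,.331]); yaw=-2.9
over(xy,yaw+90,.22); robot.gripper_to(1.0,50); down(xy,.076,.12); robot.gripper_to(0,50); print("open",robot.get_opening())
robot.pause(.2); up(.26); print(robot.get_wrist_force())
t=off(*TOTE,.04,.06); over(t,TOTE[1]+90,.26); down(t,.075,.15)
print(down(t,.0505,.03,6),robot.get_tool_pos()); robot.pause(.2)
robot.gripper_to(1.0); robot.pause(.2); up(.26)
over((.43,.20),90,.28)
X=[cloud(cam(n)) for n in ("top","side")]
print("sink",fit([near(x,t,.045,.083,.097) for x in X]),[near(x,t,.04,.08,.1)[:,2].mean() for x in X])
print("next",fit([near(x,(.409,.1145),.045,.075,.092) for x in X]))
c=cam("side"); save(c,"s4.png",(90,120,360,320),2.9); print(robot.get_clock())
```

```text
open 0.5095612471176785
[ 0.16714124  0.54754134 -3.70282064]
True [0.65731486 0.07423664 0.05258711]
sink (array([0.65615, 0.07425]), -2.8500000000000014, [218, 88], [(42.8, 40.4), (47.0, 41.2)], array([-2. , -3.7])) [np.float64(0.09049649959209873), np.float64(0.08858161545568044)]
next (array([0.4092, 0.1143]), -16.6, [245, 207], [(44.4, 40.0), (46.9, 42.9)], array([-16.5, -16.7]))
46.6833
```

View pics/s4.png

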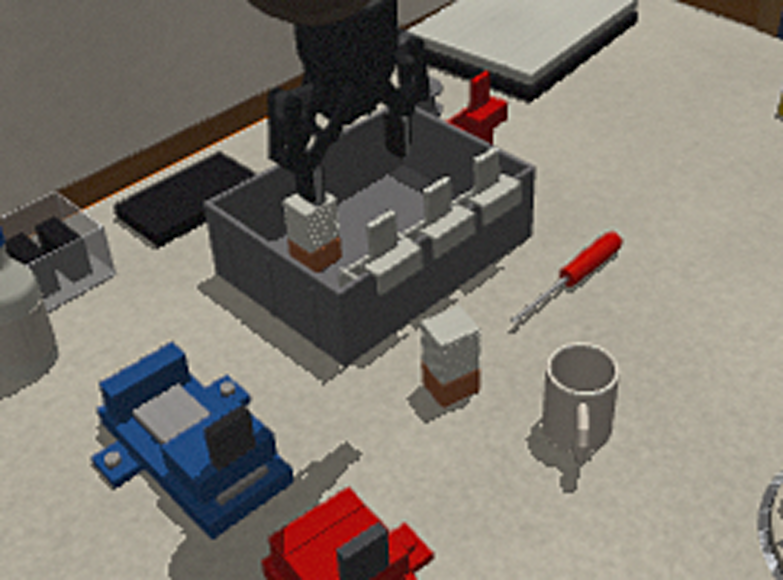

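The finished sink stands in the tote at crop pixel (315,230) and the empty vise is open. The next sink at (450,355) goes in now.

Run:
```python
from h import *
xy=np.array([.4092,.1143]); yaw=-16.6
over(xy,yaw+90,.2); robot.gripper_to(1.0,50); down(xy,.046,.12); robot.gripper_to(0,50); print("open",robot.get_opening())
robot.pause(.2); up(.26); print(robot.get_wrist_force())
t=off(*VISE,.0205,0); over(t,VISE[1]+90,.26); down(t,.100,.15)
print(down(t,.0745,.03,6),robot.get_tool_pos()); robot.pause(.2)
robot.gripper_to(1.0); robot.pause(.2); up(.26)
over((.40,.1),90,.3)
X=[cloud(cam(n)) for n in ("top","side")]
print("next",fit([near(x,t,.045,.107,.122) for x in X]))
print("tab",fit([near(x,(.456,.341),.04,.095,.11) for x in X]))
p=near(X[0],(.61,.332),.06,.055,.064); print("fixed",rect(p[p[:,0]>.585]))
c=cam("side"); save(c,"s5.png",(90,180,300,340),3.5); print(robot.get_clock())
```

```text
open 0.5076479237481997
[-0.17860461 -0.25365446 -2.997773  ]
True [0.5659026  0.33501659 0.07654706]
next (array([0.5647, 0.3348]), -3.4499999999999957, [249, 230], [(45.4, 40.2), (44.7, 43.4)], array([-3.3, -3.6]))
tab (array([0.4542, 0.3408]), -6.799999999999997, [0, 108], [(40.8, 13.9)], array([-6.8]))
fixed (array([0.6054, 0.3334]), 84.6, (78.1, 23.9))
57.0
```

View pics/s5.png

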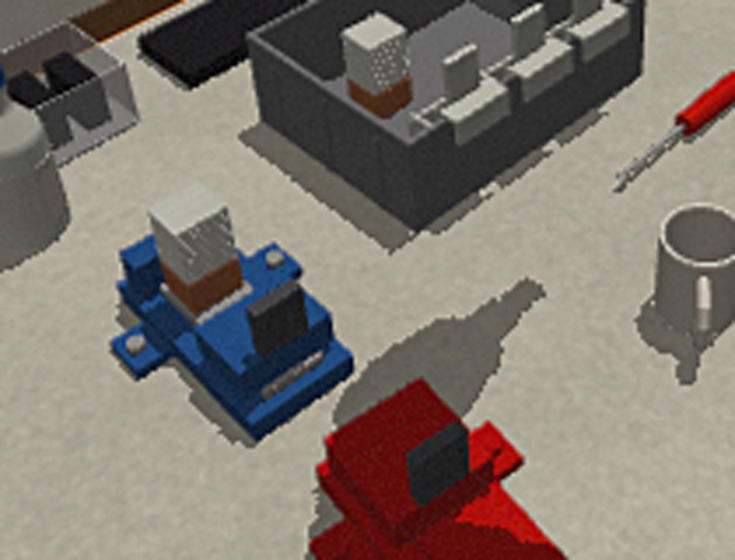

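The sink stands upright on the bed at crop pixel (195,250), about 6 mm short of the fixed jaw. I'll close the jaw with a force stop.

Run:
```python
from h import *
yaw=VISE[1]; xy=np.array([.4563,.3413])
over(xy,yaw,.2); robot.gripper_to(.45,40); down(xy,.074,.1); robot.gripper_to(0,40); print(robot.get_opening(),robot.get_wrist_force())
g=off(xy,yaw,.045,0); print(down(g,.074,.03,14),robot.get_tool_pos(),robot.get_wrist_force())
robot.pause(.3); robot.gripper_to(.45); up(.25); print(robot.get_wrist_force())
over((.38,-.25),yaw,.3); robot.pause(.3)
X={n:cloud(cam(n)) for n in ("top","side")}
f=lambda l,c,r,a,b: print(l,fit([near(x,c,r,a,b) for x in X.values()]))
f("next",(.57,.335),.045,.107,.122); f("tab",(.496,.339),.04,.095,.11); f("sink",(.6566,.0742),.045,.083,.097)
for y in (-.08,0,.08): f("tab",off(*TOTE,-.096,y),.035,.118,.152)
a=cam("top"); save(a,"t6.png",(70,80,330,280),3); b=cam("side"); save(b,"s6.png",(90,120,360,320),2.9); print(robot.get_clock())
```

```text
0.13262908595612016 [-1.49261161  0.16733696  2.69804182]
True [0.49735945 0.33922674 0.07462524] [-1.83335208  0.76315367  3.32676613]
[-0.71795169 -0.4819284  -0.93175714]
next (array([0.5718 , 0.33455]), -1.8499999999999943, [252, 231], [(44.8, 40.9), (45.7, 43.9)], array([-2.6, -1.1]))
tab (array([0.4962, 0.3387]), -1.75, [76, 102], [(40.4, 12.2), (39.5, 14.7)], array([ 0. , -3.5]))
sink (array([0.6568 , 0.07485]), -1.75, [216, 134], [(42.8, 40.2), (46.0, 43.5)], array([-1.1, -2.4]))
tab (array([ 0.5167, -0.0635]), -4.799999999999997, [0, 81], [(35.3, 12.8)], array([-4.8]))
tab (array([0.51905, 0.01485]), -2.049999999999997, [73, 89], [(32.0, 10.3), (35.2, 11.3)], array([-2. , -2.1]))
tab (array([0.52  , 0.0943]), 0.45000000000000284, [66, 100], [(33.0, 8.3), (36.9, 12.0)], array([ 1. , -0.1]))
66.0833
```

View pics/t6.png

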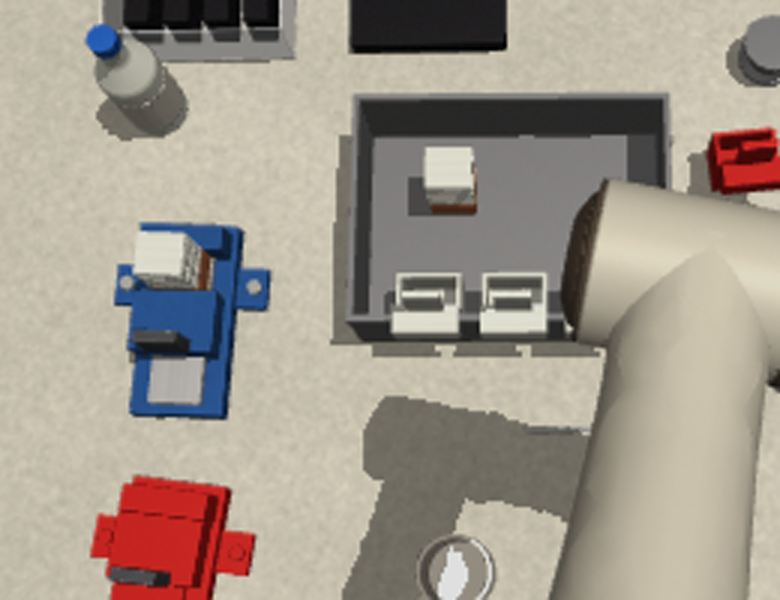

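View pics/s6.png

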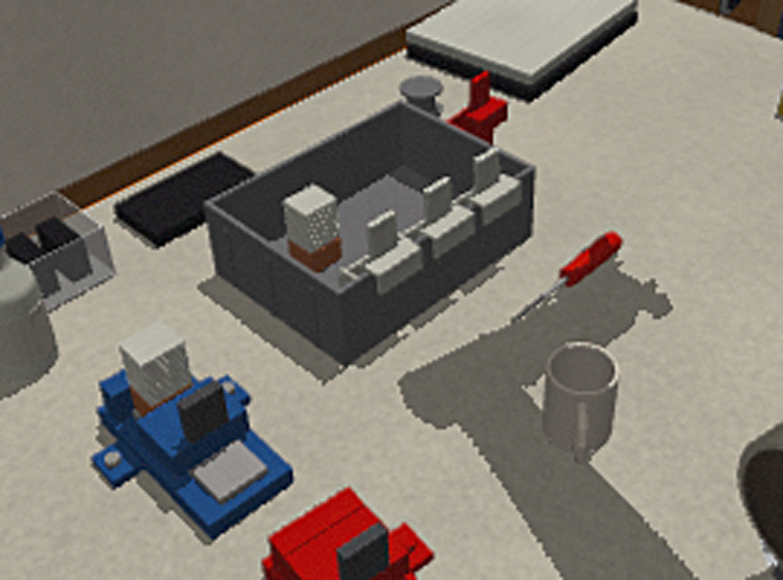

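Everything checks out: the jaw tab and the sink are back at their starting "held" positions to within 1 mm. Handing in.

```bash
python3 -c "
from h import *
robot.sign_off(); print(robot.get_clock())"
```

```text
the job is handed in; nothing more can be done
the job is handed in; nothing more can be done
```

The job is done and handed in at about 66 s of the 208 s allowed; the sign-off reported no verdict.

- **Pockets:** all three bare-metal pockets hang by their lips on the tote's near wall, about 80 mm apart. The red look-alike was left alone.
- **Finished sink:** I slid the blue vise's jaw open about 40 mm, then lifted the sink out and stood it upright on the tote floor.
- **Next sink:** it stands on the vise bed with the jaw pushed up against it until the force stop tripped.

**Last checks:**
- In the side view every pocket hangs on the rim, both sinks are upright and the driver is where it was.
- The jaw tab and the clamped sink measured within about 1 mm of where they were at the start, when the jaws held the first sink. That puts the gap at about 41 mm.
- In the last top picture the arm hid the right-hand pocket, so only the side camera confirmed that one.
- Yaw readings from the small tabs differed by several degrees between the cameras. I put this down to noise.
- No check failed.

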